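Unlatch the reagent carrier and set out the bottle

TASK

The reagent bottle is needed at the bench. Flip the carrier's over-centre latch open by pulling its lever out from the lid and down, lift the lid all the way back until it rests open, then take out the squat screw-cap bottle and stand it upright in the shallow steel spill tray without tipping or dropping it. Leave the two tall tubes standing in their pockets, and do not shove or knock over the other things on the table.

Things in the scene. Friction and masses are not known exactly. Their poses are not given: they have to be found in the camera images.
- carrier: grey hard case, 150 deep (x) x 250 wide (y) x 140 mm high when shut, fixed to the table. Origin under its centre at table height; x points to the hinged rear, z up; front face at x=-75. Walls 5, rim at z=92. Black insert, top at z=56, with three 50 mm square pockets at x=-4, y=-74, 0, +74, floors at z=12. A hook plate (keeper) juts 16 mm from the front at y=0, z=76 to 85
- lever (a joint): over-centre latch lever at the middle of the lid's front. 0 = latched, standing upright; grows as its end is pulled to carrier -x, then down; 1.57 level, 2.1 firm stop. A sprung wire bail holds it to the keeper: about 5 N at the tip takes it over dead centre (0.4), then it is light. Past about 1.45 the bail drops off the keeper; below that the lid is held shut
- lever_pivot (a point): the lever's pivot axis (along carrier y), 10 mm in front of the lid's front face, 114 mm high while the lid is shut
- lever_tip (a point): middle of the lever's free end, 55 mm from the pivot, bent slightly outwards; latched, it stands 28 mm above the lid's top, which is flat and free behind it. The lever is a steel plate 26 mm wide, 3 mm thick; latched, its rear side is 12 mm in front of the lid's front face
- lid (a joint): the lid, a 48 mm deep hood with 5 mm walls hinged along the rear rim, 0.45 kg. 0 = shut (underside at z=92), grows as it opens, 1.57 = underside upright, 1.85 = stop, leaning back, its top edge then 260 mm high. Let go below about 1.15 it falls shut, beyond about 1.4 it falls back to its stop, between it stays
- lid_hinge (a point): middle of the lid's hinge axis (along carrier y): 79 mm behind the carrier's centre, 92 mm high
- lid_lip_left (a point): middle of the lower front edge of the left (carrier +y) finger lip. The two lips run along the lower edge of the lid's front, 23 to 123 mm either side of the latch, standing out 12 mm, 6 mm thick; lid shut, their underside is 92 mm high and free from below, the case wall 12 mm behind this edge
- lid_lip_right (a point): the same point of the right (carrier -y) finger lip
- bottle: squat screw-cap bottle, round body 44 mm in diameter and 88 mm high, cap 23 mm in diameter above it, 98 mm in all, about 0.12 kg. Origin at the centre of its base, z up. It stands in one of the three pockets, the shortest of the three vessels
- tube_a: slender 50 ml tube standing upside down on its 35 mm cap, tube 28 mm in diameter, 115 mm high; origin at the centre of its foot; in another pocket
- tube_b: a second such tube, in the remaining pocket
- spill_tray: shallow stainless-steel tray lying loose at the right of the table, base 150 (x) x 110 mm (y), floor 4 mm thick, walls 18 mm high; origin under its centre
- timer: square white bench timer, 64 x 64 x 20 mm, a bystander; origin under its centre
- marker: pen, 135 mm long, a bystander; origin under its centre
- dish: round flat dish, 81 mm, a bystander; origin under its centre
- rack: small block rack, 40 x 60 x 28 mm, a bystander; origin under its centre
- glass_flask: conical flask, 83 mm wide, 138 mm high, a bystander; origin under its centre
- lab_jar: screw-cap bottle standing on the table, 68 mm wide, 150 mm high, a bystander; origin under its centre

How it is judged (in metres and radians):
On the way, in this order (a step that is already met when the one before it is completed fails the run):
1. the latch lever is pulled out and down until the bail is off the keeper, the lid still shut (value of joint lever above 1.5 rad and value of joint lid below 0.3 rad), for 0.2 s.
2. the lid is open and leans back, past upright (value of joint lid above 1.6 rad), for 0.3 s.
At the end, for the whole second after the job is handed in: The lid leans back open (past 1.6 rad); the bottle stands still and upright (within 0.12 rad) on the spill tray's floor, its centre within 55 mm (tray x) and 35 mm (tray y) of the tray's; the tray lies flat; both tubes stand upright in their pockets, within 20 mm of their start (value of joint lid above 1.6 rad and x of bottle in the frame of spill_tray between -0.055 and 0.055 m and y of bottle in the frame of spill_tray between -0.035 and 0.035 m and z of bottle in the frame of spill_tray below 0.01 m and angle between bottle's own z axis and vertical below 0.12 rad and height (world z) of spill_tray between -0.006 and 0.006 m and angle between spill_tray's own z axis and vertical below 0.05 rad and linear speed of bottle below 0.02 m/s and distance of each of tube_a, tube_b from where it was at the start of the episode below 0.02 m and angle between each of tube_a, tube_b's own z axis and vertical below 0.15 rad); the robot touches nothing.
It fails at once if a bystander (timer, marker, dish, rack, flask, jar) is shoved more than 30 mm or knocked over, or the spill tray is shoved more than 50 mm (distance of any of timer, marker, dish, rack, glass_flask, lab_jar from where it was at the start of the episode above 0.03 m or angle between any of glass_flask, lab_jar's own z axis and vertical above 0.4 rad or distance of spill_tray from where it was at the start of the episode above 0.05 m).
It fails at once if a tube is lifted out or knocked over (distance of any of tube_a, tube_b from where it was at the start of the episode above 0.05 m).
It fails at once if the bottle is tipped far over, or falls out of the fingers (angle between bottle's own z axis and vertical above 0.8 rad or (linear speed of bottle above 0.6 m/s and contact force between the fingers and bottle below 0.05 N)).
It also fails if it takes over 67 s, if anything falls off the work surface, if the arm or the gripper's body presses on something with over 40 N, if the wrist force passes 120 N, or if a joint passes its speed limit or range.

ROBOT

A 6-joint arm with a two-finger parallel gripper is mounted at the origin on the work surface; the furniture and walls round the work are solid. World frame = base frame: x ahead of the robot, y to its left, z up, the work surface at z = 0. Lengths are in m, angles in degrees, forces in N, time in s.
With the tool pointing down it reaches from about 0.35 to 0.875 m from the base axis. Payload 4.2 kg.
Tool frame: the origin (TCP) lies midway between the tips of the shut fingers; the grasp point (between the pads) lies 19 mm behind it; y points along the fingers, x is the direction in which the jaws open and shut, and the axes are right-handed (so a half turn about y gives the same grasp; the last joint's range is limited). The gripper opens to 87 mm and grips with 3 to 60 N. Pads are 19 mm wide; open, the fingers measure 117 mm over their backs; the gripper's body (75 mm by 190 mm) begins 51 mm behind the grasp point.
Start: joints at [-60.871, 22.042, 0.453, 0, -68.411, -14.817], TCP at [0.155, -0.606, 0.223] pointing down, gripper open.
Joint ranges: [-179.83, 179.83], [-69.29, 118.12], [-61.27, 80.66], [-181.25, 117.63], [-171.15, -9.14], [-177.46, 177.46]. Speed limits (degrees/s): [159.86, 159.86, 180, 180, 180, 180].

INTERFACE

Orientations are given as a 3x3 rotation matrix whose columns are the frame's x, y, z axes.
In Python, from station import * gives the robot as it stands.
- The arm moves only by the tool jog_arm, never from a script. Its argument "series" is a list of rows, each a list of 3 entries, a list of its own where there are three numbers: the shift along the tool's x, y, z in m, then the turn, a rotation vector about the tool's x, y, z in degrees, then the finger opening in m, from 0 to 0.087. A call has 1 to 10 rows; each row shifts and turns the commanded pose from where the row before left it, along the tool's axes as they then stand; what a row does not reach is not made up. A row lasts 1/8 s, in which the tool goes at most 62.5 mm and 10.7 degrees, less where a joint would pass 70% of its speed; a pose out of reach is approached as far as the arm can. A call is refused whole if a number of a shift passes 0.0625 or a number of a turn 10.7, either way. A call with a gripper value outside its range is refused whole. The fingers move at their own pace and stop on an object; the grip force is fixed at half the most. Time passes only in rows, so rows that do not move let the fingers close. It gives the time, the measured TCP pose, the force and the opening at its end, in the units of the state.
- sense(): the state, without advancing time (a new reading comes with each control period).
- capture(name): name is "scene" or "top" or "wrist"; returns the picture (480x640x3 uint8, red, green, blue); there is no depth.
- camera_info(name): a dict with "fx", "fy", "cx", "cy" (pixels), "k1" (the pictures are not rectified: a ray, as slopes to the right and down, at radius r is drawn at 1 + k1 r^2 times it, then the intrinsics apply), "rvec" (rotation vector, rad) and "tvec" (3), from world to camera coordinates, as OpenCV has them. Camera axes: x right, y down, z forward; pixel columns grow to the right and rows downward; lengths in m; the calibration is good to about 2 mm. A picture is of the moment at which its call begins: read the wrist's pose just before it. camera_info takes no time and is no camera call; for the wrist camera it gives the pose at the moment of the call.
- finish_job(): hands the job in, once; it reports no verdict.
The state is a dict: "time_s": time; "joints": joint angles; "joint_velocities": joint speeds; "effort": joint torques, N m; "tcp_pos": TCP position; "ee_rot": TCP orientation; "wrist_force": force on the tool from outside, world axes, zero at the start; "moment": the same for the moment, N m; "gripper_width": opening from 0.0 (shut) to 1.0 (fully open).
Only numpy, scipy, OpenCV 4.12 (cv2) and the standard library are available. Lean on these libraries where they do the work, as an engineer would, in place of code of your own. Each camera call takes 0.05 s, during which the arm holds its last target. There are 200 camera calls.

## Working session

There is one attempt and no reset: what is moved stays moved. The work goes in short steps, Python scripts to look and compute and a tool call to move; the robot and the scene stay as the last step left them, time stands still between calls to the robot, and variables do not carry over. Pictures are saved under pics/ and viewed, about 8 in all and at most 12, crops included, and the job is handed in when it is done.

Besides the shell and the picture viewer there is one more tool, called after "Emit:" as a command line: name --argument value ..., lists and objects as JSON in quotes. jog_arm: Moves the arm, as the interface text tells. Its arguments: {"type":"object","properties":{"series":{"type":"array","items":{"type":"array"}}},"required":["series"]}

```bash
ls; mkdir -p pics
cat > h.py <<'E'
import numpy as np, cv2
from station import *
def info(n):
    c=camera_info(n);R=cv2.Rodrigues(np.array(c["rvec"],float))[0];t=np.array(c["tvec"],float).ravel()
    return c,R,t
def ray(n,u,v,ci=None):
    c,R,t=ci or info(n)
    x=(u-c["cx"])/c["fx"];y=(v-c["cy"])/c["fy"];rd=np.hypot(x,y);r=rd
    for _ in range(30): r=rd/(1+c["k1"]*r*r)
    s=r/rd if rd>0 else 1
    d=R.T@np.array([x*s,y*s,1.]);return -R.T@t,d/np.linalg.norm(d)
def onz(n,u,v,z,ci=None):
    o,d=ray(n,u,v,ci);return o+d*(z-o[2])/d[2]
def proj(n,p,ci=None):
    c,R,t=ci or info(n)
    q=R@np.asarray(p,float)+t;x,y=q[:2]/q[2];k=1+c["k1"]*(x*x+y*y)
    return np.array([c["cx"]+c["fx"]*x*k,c["cy"]+c["fy"]*y*k])
def tri(n1,p1,n2,p2):
    a,d=ray(n1,*p1);b,e=ray(n2,*p2)
    s=np.linalg.lstsq(np.c_[d,-e],b-a,rcond=None)[0]
    P,Q=a+d*s[0],b+e*s[1];return (P+Q)/2,np.linalg.norm(P-Q)
def save(n,f):
    im=capture(n);cv2.imwrite("pics/"+f,cv2.cvtColor(im,cv2.COLOR_RGB2BGR));return im
E
python3 - <<'E'
from h import *
np.set_printoptions(precision=4,suppress=True)
s=sense();print(s)
save("scene","s0.png");save("top","t0.png")
for n in("scene","top","wrist"):
    c,R,t=info(n);print(n,c,-R.T@t)
E
```

```text
pics
{'time_s': 0.0, 'joints': array([-60.8707,  22.0907,   0.3809,  -0.0268, -68.4118, -14.8182]), 'joint_velocities': array([0.0284, 0.0739, 0.0812, 0.018 , 0.0554, 0.0402]), 'effort': array([  0.0014, -39.0662,  18.7402,   4.2197,   0.011 ,  -0.0002]), 'tcp_pos': array([ 0.1544, -0.605 ,  0.2215]), 'ee_rot': array([[-0.247 , -0.0007, -0.969 ],
       [ 0.969 ,  0.0021, -0.247 ],
       [ 0.0022, -1.    ,  0.0001]]), 'wrist_force': array([ 0.6172, -0.258 ,  0.5561]), 'moment': array([ 0.0486,  0.0112, -0.0195]), 'gripper_width': 1.0009761435730835}
scene {'fx': 592.7033099967108, 'fy': 592.7033099967108, 'cx': 329.28001328790293, 'cy': 238.704911571084, 'k1': -0.002609558346229121, 'rvec': array([ 1.9474,  1.3611, -0.5909]), 'tvec': array([-0.2437, -0.2278,  1.5531])} [ 1.3077 -0.2433  0.8685]
top {'fx': 510.6504407756945, 'fy': 510.6504407756945, 'cx': 320.9275009135043, 'cy': 237.046039277088, 'k1': -0.07496373597429577, 'rvec': array([ 2.1923, -2.2095,  0.0467]), 'tvec': array([0.0757, 0.5265, 1.2805])} [0.4735 0.073  1.3012]
wrist {'fx': 345.8263710423575, 'fy': 345.8263710423575, 'cx': 321.41897248314797, 'cy': 245.90724486664993, 'k1': 0.01754146382647465, 'rvec': array([-1.8078, -2.3282, -0.3365]), 'tvec': array([ 0.6247, -0.0341,  0.3905])} [ 0.0796 -0.6247  0.3837]
```

View pics/s0.png

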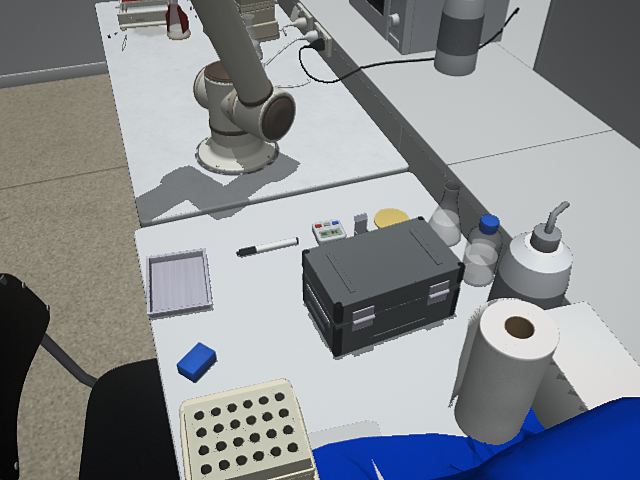

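View pics/t0.png

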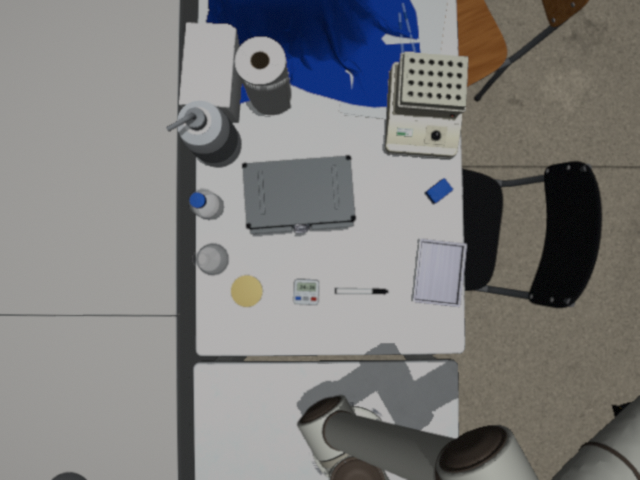

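The scene view shows the carrier rear-on (hinge plates near (365,315) and (437,290)). In the top view the lid spans about (245,165) to (353,225), with the lever near (301,228) facing the robot, and the tray is at (439,272).

Run:
```python
from h import *
np.set_printoptions(precision=4,suppress=True)
im=cv2.imread("pics/t0.png");g=im.max(2)
m=((g<150)).astype(np.uint8);m[:148]=0;m[240:]=0;m[:,:238]=0;m[:,365:]=0
m=cv2.morphologyEx(m,cv2.MORPH_OPEN,np.ones((9,9)))
c=max(cv2.findContours(m,0,2)[0],key=cv2.contourArea)
hull=cv2.convexHull(c)
print(cv2.approxPolyDP(hull,4,True).reshape(-1,2))
r=cv2.minAreaRect(c);print(r,cv2.boxPoints(r))
P=[onz("top",u,v,.14)for u,v in cv2.boxPoints(r)];print(np.array(P));print([np.linalg.norm(P[i]-P[i-1]) for i in range(4)])
# tray
m=np.zeros(im.shape[:2],np.uint8)
for nme,q,z in(("tray",[(418,240),(466,243),(461,304),(413,301)],.018),("marker",[(335,291),(388,292)],0.01),("timer",[(306,292)],.02),("dish",[(247,291)],.01),("flask",[(212,258)],.0),("rack",[(439,191)],.028),("jar",[(198,201)],.15)):
    print(nme,[onz("top",*p,z) for p in q])
cv2.imwrite("pics/t0c.png",cv2.resize(im[140:250,180:370],None,fx=4,fy=4,interpolation=2))
```

```text
[[350 156]
 [352 226]
 [261 236]
 [246 228]
 [243 163]]
((298.5796203613281, 196.9210205078125), (76.60009002685547, 109.94995880126953), 85.8150863647461) [[240.9563 162.7349]
 [350.613  154.7113]
 [356.203  231.1071]
 [246.5462 239.1308]]
[[ 0.694   0.2541  0.14  ]
 [ 0.7104  0.002   0.14  ]
 [ 0.5346 -0.0088  0.14  ]
 [ 0.5183  0.2412  0.14  ]]
[np.float64(0.17620702580625808), np.float64(0.25257792860737505), np.float64(0.17612828705876618), np.float64(0.25054132361886705)]
tray [array([ 0.5174, -0.1732,  0.018 ]), array([ 0.5088, -0.2953,  0.018 ]), array([ 0.3552, -0.28  ,  0.018 ]), array([ 0.3642, -0.1584,  0.018 ])]
marker [array([0.3906, 0.0371, 0.01  ]), array([ 0.3869, -0.0967,  0.01  ])]
timer [array([0.3894, 0.11  , 0.02  ])]
dish [array([0.3922, 0.2593, 0.01  ])]
flask [array([0.4761, 0.3502, 0.    ])]
rack [array([ 0.64  , -0.2265,  0.028 ])]
jar [array([0.6055, 0.3505, 0.15  ])]
```

View pics/t0c.png

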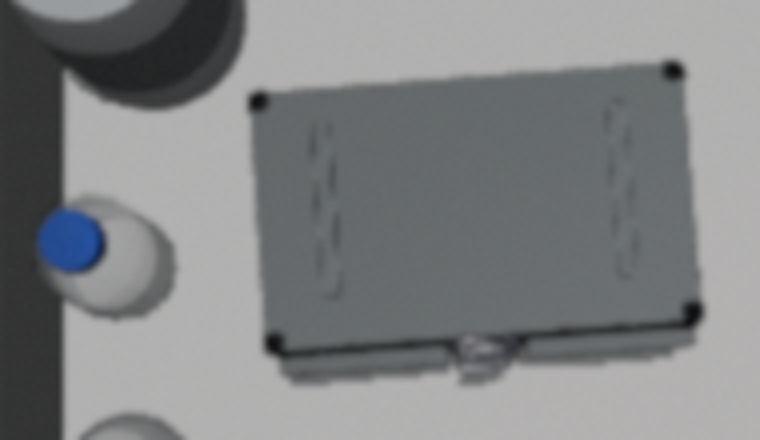

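Run:
```python
from h import *
np.set_printoptions(precision=4,suppress=True)
q=[(243,163.7),(350.7,155.8),(355,220.5),(247,228)]
RL,RR,FR,FL=[onz("top",*p,.14) for p in q]
print(RL,RR,FR,FL,np.linalg.norm(RL-RR),np.linalg.norm(FR-FL),np.linalg.norm(RL-FL),np.linalg.norm(RR-FR))
y=((RL-RR)+(FL-FR));x=((RL-FL)+(RR-FR));C=(RL+RR+FL+FR)/4
print("yaw",np.degrees(np.arctan2(x[1],x[0])),np.degrees(np.arctan2(-y[0],y[1])),C)
a=np.arctan2(-y[0],y[1]);ex=np.array([np.cos(a),np.sin(a),0]);ey=np.array([-np.sin(a),np.cos(a),0])
C[2]=0
W=lambda X,Y,Z:C+X*ex+Y*ey+[0,0,Z]
for n,p in dict(tip=(-.09,0,.168),pivot=(-.085,0,.114),hinge=(.079,0,.092),lipL=(-.087,.073,.092),lipR=(-.087,-.073,.092),p0=(-.004,0,.1),pm=(-.004,-.074,.1),pp=(-.004,.074,.1)).items():print(n,W(*p),proj("top",W(*p)),proj("scene",W(*p)))
print("tray yaw etc")
T=[np.array(onz("top",*p,.018)) for p in [(418,240),(466,243),(461,304),(413,301)]];print(sum(T)/4)
print(sense()["tcp_pos"])
```

```text
[0.6917 0.2494 0.14  ] [0.7079 0.0019 0.14  ] [ 0.5589 -0.0063  0.14  ] [0.5437 0.2402 0.14  ] 0.24802657637201597 0.24691488590895022 0.1483326750448904 0.1492509773675314
yaw 3.3447659896024566 3.6307587314916328 [0.6255 0.1213 0.14  ]
tip [0.5357 0.1156 0.168 ] [301.1438 230.3797] [358.8075 215.9132]
pivot [0.5407 0.1159 0.114 ] [301.8744 229.5055] [358.5852 239.2393]
hinge [0.7044 0.1263 0.092 ] [297.4635 161.6603] [399.4389 306.1212]
lipL [0.5341 0.1886 0.092 ] [271.5851 233.0563] [390.7136 237.2365]
lipR [0.5433 0.0429 0.092 ] [332.9745 228.6811] [323.0887 257.2907]
p0 [0.6215 0.121  0.1   ] [299.7146 195.7114] [377.7383 272.0032]
pm [0.6262 0.0472 0.1   ] [330.9401 193.4945] [341.1892 283.5182]
pp [0.6169 0.1949 0.1   ] [268.5074 197.9512] [412.7537 260.9705]
tray yaw etc
[ 0.4364 -0.2267  0.018 ]
[ 0.1544 -0.6051  0.2216]
```

Emit:
jog_arm --series '[[[0, 0, 0], [0, 10.7, 0], 0], [[0.04, 0, -0.026], [0, 0, 0], 0], [[0.04, 0, -0.026], [0, 0, 0], 0], [[0.04, 0, -0.026], [0, 0, 0], 0], [[0.04, 0, -0.026], [0, 0, 0], 0], [[0.04, 0, -0.026], [0, 0, 0], 0], [[0.04, 0, -0.026], [0, 0, 0], 0], [[0.04, 0, -0.026], [0, 0, 0], 0], [[0.04, 0, -0.026], [0, 0, 0], 0], [[0.04, 0, -0.026], [0, 0, 0], 0]]'

```text
time_s: 1.35
tcp_pos: [0.3657, -0.23, 0.2224]
ee_rot: [[-0.063, -0.0, -0.998], [0.998, 0.0, -0.063], [0.0, -1.0, 0.0]]
wrist_force: [0.9, -0.9, -0.1]
gripper_width: 0.021
```

```bash
cat >> h.py <<'E'
C0=np.array([.6255,.1213,0]);A=np.radians(3.5)
EX=np.array([np.cos(A),np.sin(A),0]);EY=np.array([-np.sin(A),np.cos(A),0]);RC=np.c_[EX,EY,[0,0,1]]
def st():
    s=sense();R=s["ee_rot"];p=s["tcp_pos"]
    print("t",s["time_s"],"J",np.round(s["joints"],1),"tcp",np.round(p,4),"carrier",np.round(RC.T@(p-C0),4),"F",np.round(s["wrist_force"],1),"w",round(s["gripper_width"],3))
    print("R in carrier",np.round(RC.T@R,3).tolist());return s
E
python3 -c "
from h import *
st()"
```

```text
t 1.35 J [-10.5   2.8 -24.8  -0.  -62.3 -75.9] tcp [ 0.3657 -0.23    0.2224] carrier [-0.2808 -0.3348  0.2224] F [ 0.9 -0.9 -0.1] w 0.021
R in carrier [[-0.002, -0.0, -1.0], [1.0, 0.0, -0.002], [0.0, -1.0, 0.0]]
```

Emit:
jog_arm --series '[[[0.042, 0.0028, -0.0264], [0, 0, 0], 0], [[0.042, 0.0028, -0.0264], [0, 0, 0], 0], [[0.042, 0.0028, -0.0264], [0, 0, 0], 0], [[0.042, 0.0028, -0.0264], [0, 0, 0], 0], [[0.042, 0.0028, -0.0264], [0, 0, 0], 0], [[0.042, 0.0028, -0.0264], [0, 0, 0], 0], [[0.042, 0.0028, -0.0264], [0, 0, 0], 0], [[0.041, 0.0028, -0.0264], [0, 0, 0], 0], [[0, 0, 0], [0, 0, 0], 0]]'

```text
time_s: 2.48
tcp_pos: [0.5558, 0.1185, 0.1987]
ee_rot: [[-0.066, -0.001, -0.998], [0.998, -0.001, -0.066], [-0.0, -1.0, 0.002]]
wrist_force: [0.0, 0.5, 0.7]
gripper_width: 0.004
```

```bash
python3 -c "
from h import *
st()
im=save('wrist','w1.png');save('scene','s1.png')
c,R,t=info('wrist');print(RC.T@(-R.T@t-C0),RC.T@R.T[:,2])
for p in [(-.09,0,.168),(-.085,0,.114),(-.075,.125,.14),(-.075,-.125,.14)]:print(proj('wrist',C0+RC@np.array(p)))
"
```

```text
t 2.475 J [  28.4   17.6   -9.7   -0.   -62.7 -114.6] tcp [0.5558 0.1185 0.1987] carrier [-0.0697  0.0015  0.1987] F [0.  0.5 0.7] w 0.004
R in carrier [[-0.005, -0.002, -1.0], [1.0, -0.0, -0.005], [-0.0, -1.0, 0.002]]
[-0.14813842 -0.00097542  0.3616133 ] [ 0.28105911 -0.0010782  -0.95968985]
[323.45163284 248.27248335]
[323.15876439 233.72489645]
[509.60953214 258.40418258]
[137.05030048 256.98190022]
```

View pics/w1.png

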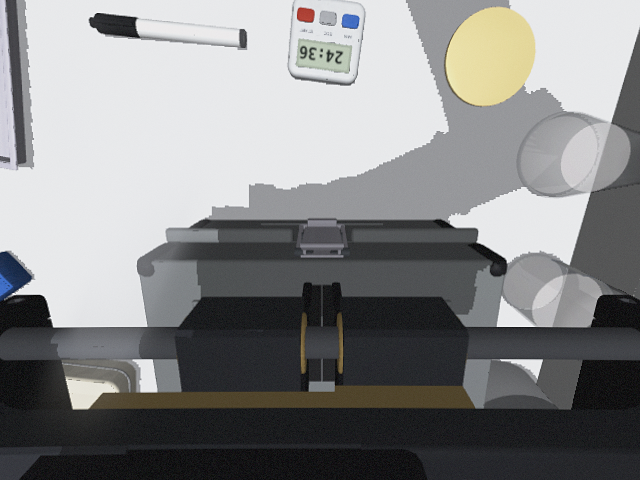

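The wrist view shows the lever at (323,240) directly ahead of the closed fingers (323,340). That agrees with the prediction (tip 323,248), so I go ahead with the latch.

Emit:
jog_arm --series '[[[0, 0.0467, 0], [0, 0, 0], 0], [[0, 0.0005, 0.009], [0, 0, 0], 0], [[0, 0.0005, 0.007], [0, 0, 0], 0], [[0, 0.001, 0.008], [0, 0, 0], 0], [[0, 0.01, 0.0125], [0, 0, 0], 0], [[0, 0.014, 0.0085], [0, 0, 0], 0], [[0, 0.014, 0.0035], [0, 0, 0], 0], [[0, 0.01, 0], [0, 0, 0], 0], [[0, 0, 0], [0, 0, 0], 0], [[0, 0, 0], [0, 0, 0], 0]]'

```text
time_s: 3.82
tcp_pos: [0.507, 0.1131, 0.1036]
ee_rot: [[-0.063, 0.0, -0.998], [0.998, -0.0, -0.063], [-0.0, -1.0, -0.0]]
wrist_force: [-0.0, -0.8, 0.6]
gripper_width: 0.004
```

Run:
```python
from h import *
st()
save('wrist','w2.png')
for th in (0,1.0,1.57,2.0):print(th,proj('wrist',C0+RC@np.array([-.085-.055*np.sin(th),0,.114+.055*np.cos(th)])))
# kinematic model
from scipy.optimize import least_squares
from scipy.spatial.transform import Rotation as Ro
S=[((-60.87,22.04,.453,0,-68.41,-14.8),(.155,-.606,.223)),((-10.5,2.8,-24.8,0,-62.3,-75.9),(.3657,-.23,.2224)),((28.4,17.6,-9.7,0,-62.7,-114.6),(.5558,.1185,.1987))]
s=sense();S.append((tuple(s["joints"]),tuple(s["tcp_pos"])))
for j,p in S:
    p=np.array(p);r2=p[0]**2+p[1]**2;d=-np.sin(np.arctan2(p[1],p[0])-np.radians(j[0]))*np.sqrt(r2);r=np.sqrt(r2-d*d)
    a,b=np.radians(j[1]),np.radians(j[1]-j[2]);print(d,r,p[2],np.sin(a),np.cos(b))
M=[];B=[]
for j,p in S:
    p=np.array(p);d=.16;r=np.sqrt(p[0]**2+p[1]**2-d*d);a,b=np.radians(j[1]),np.radians(j[1]-j[2])
    M+=[[np.sin(a),np.cos(b),np.sin(b),0],[np.cos(a),-np.sin(b),np.cos(b),1]];B+=[r,p[2]]
x,res,rk,sv=np.linalg.lstsq(np.array(M)[:, [0,1,3]],B,rcond=None);print("l1,l2,h-L",x,res)
```

```text
t 3.825 J [  30.5   18.9  -23.6    0.   -47.5 -116.9] tcp [0.507  0.1131 0.1036] carrier [-0.1187 -0.0009  0.1036] F [-0.  -0.8  0.6] w 0.004
R in carrier [[-0.002, 0.0, -1.0], [1.0, -0.0, -0.002], [-0.0, -1.0, -0.0]]
0 [324.09631823 467.17171064]
1.0 [324.26536999 316.0598491 ]
1.57 [323.93969594 268.8080837 ]
2.0 [323.6515431  262.69518958]
0.15960124270786893 0.604804467018973 0.223 0.37525379851532076 0.9298599867664513
0.15950509706723123 0.4014904905593321 0.2224 0.04884976979561326 0.8862035792312147
0.16011357951656488 0.545270145574093 0.1987 0.3023698907504445 0.8886172326549489
0.15984460087098 0.4943921571667673 0.10373717952790998 0.32412485449486733 0.7375733683767726
l1,l2,h-L [ 0.56533832  0.42173875 -0.14644358] [9.61633364e-07]
```

View pics/w2.png

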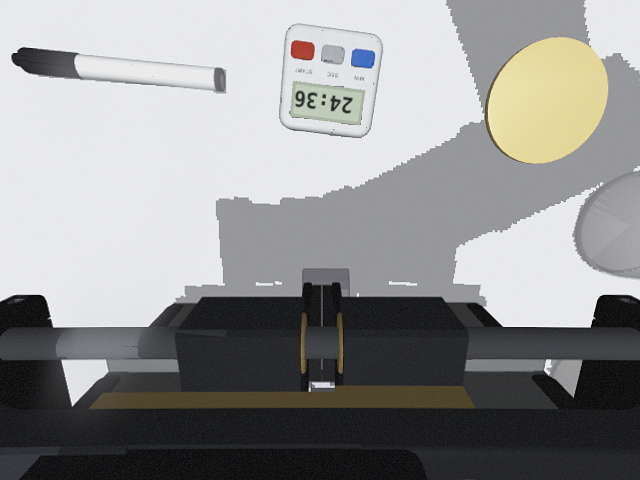

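The lever is pulled out: its tip edge is at (325,270), below the fingertips, and the tip height puts its angle past 1.7. Next I check which tool tilt the arm can manage for the lid lip.

```bash
cat > k.py <<'E'
from h import *
from scipy.optimize import least_squares
from scipy.spatial.transform import Rotation as Ro
l1,l2,hL,off=.5653,.4217,-.1464,.16
LO=np.array([-179.8,-69.3,-61.27,-181,-171,-9.14-160*0,-177]);lo=np.array([-179.8,-69.3,-61.27,-181.2,-171.1,-177.4]);hi=np.array([179.8,118,80.6,117.6,-9.2,177.4])
E_=lambda ax,d:Ro.from_euler(ax,d,degrees=True).as_matrix()
R0=None
def fk(j,L=.36,s4=-1):
    A1=E_('z',j[0]);b=A1@E_('y',j[1]-j[2]);R4=b@E_('x',s4*j[3]);R5=R4@E_('y',-j[4]);R6=R5@E_('x',-j[5])
    p=A1@[l1*np.sin(np.radians(j[1])),0,l1*np.cos(np.radians(j[1]))+hL+L]+b@[l2,0,0]+R4@[0,-off,0]+R5@[L,0,0]
    return p,R6
# tool axes in flange: tool y = x_flange ; calibrate with start
j=[28.4,17.6,-9.7,0,-62.7,-114.6]
Rm=RC@np.array([[-.002,0,-1],[1,0,-.002],[0,-1,0]])
F=np.round(fk(j)[1].T@Rm,2)
def fkt(j,**k):
    p,R=fk(j,**k);return p,R@F
def tool(psi,p):  # carrier-frame heading, pitch -> world R, jaw axis horizontal
    a,q=np.radians(psi),np.radians(p)
    y=np.array([np.cos(q)*np.cos(a),np.cos(q)*np.sin(a),-np.sin(q)]);x=np.array([-np.sin(a),np.cos(a),0])
    return RC@np.c_[x,y,np.cross(x,y)]
def ik(P,R,seed,**k):
    f=lambda j:np.r_[(fkt(j,**k)[0]-P)*10,(fkt(j,**k)[1]-R).ravel()]
    r=least_squares(f,np.clip(seed,lo+.5,hi-.5),bounds=(lo,hi),x_scale=30);return r.x,np.sqrt(2*r.cost)
E
python3 - <<'E'
from k import *
print(F)
s=sense();print(fkt(s["joints"])[0]-s["tcp_pos"])
for L in(.32,.38):
 for psi in(0,30,60,90,-45):
  for p in(35,45,60):
    R=tool(psi,p);Rc=RC.T@R;u=Rc[:,1];n=-Rc[:,2]
    P=C0+RC@(np.array([-.087,-.095,.092])+.013*u-.0095*n)
    best=None
    q,e=s["joints"],1
    for k in np.linspace(0,1,6):
        q,e=ik(P,tool(psi*k,90+(p-90)*k),q,L=L)
    print(L,psi,p,np.round(q),round(e,3))
E
```

```text
[[ 0.  1. -0.]
 [ 0. -0. -1.]
 [-1.  0. -0.]]
[ 1.78370468e-04 -1.36094620e-04 -9.20301926e-05]
0.32 0 35 [ -25.   24.  -49. -143.  -40.   77.] 0.0
0.32 0 45 [  -9.   16.  -33. -111.   -9.   29.] 0.001
0.32 0 60 [  19.   15.  -40.   -3.   -9. -101.] 0.22
0.32 30 35 [-21.  23. -29. -93. -42.  42.] 0.0
0.32 30 45 [ -9.  19. -26. -74. -30.  15.] 0.0
0.32 30 60 [  9.  16. -28. -35. -21. -35.] 0.0
0.32 60 35 [-19.  30. -15. -68. -61.  37.] 0.0
0.32 60 45 [-12.  26. -16. -59. -53.  25.] 0.0
0.32 60 60 [ -0.  22. -17. -40. -44.   1.] 0.0
0.32 90 35 [-14.  38.  -0. -53. -81.  40.] 0.0
0.32 90 45 [ -9.  33.  -3. -46. -73.  35.] 0.0
0.32 90 60 [ -1.  28.  -8. -34. -62.  23.] 0.0
0.32 -45 35 [  25.   18.  -41.   37.  -29. -177.] 0.951
0.32 -45 45 [  25.   19.  -41.   34.  -28. -177.] 0.733
0.32 -45 60 [  25.   19.  -40.   29.  -28. -177.] 0.396
0.38 0 35 [ -32.   31.  -59. -144.  -55.   90.] 0.0
0.38 0 45 [ -20.   17.  -44. -129.  -21.   58.] 0.0
0.38 0 60 [ 17.  14. -40. -14.  -9. -88.] 0.23
0.38 30 35 [-29.  26. -34. -93. -47.  52.] 0.0
0.38 30 45 [-16.  19. -30. -78. -33.  25.] 0.0
0.38 30 60 [  6.  16. -30. -39. -22. -29.] 0.0
0.38 60 35 [-24.  33. -16. -67. -63.  42.] 0.0
0.38 60 45 [-17.  27. -16. -58. -55.  30.] 0.0
0.38 60 60 [ -4.  22. -18. -41. -45.   5.] 0.0
0.38 90 35 [-18.  41.   2. -51. -82.  43.] 0.0
0.38 90 45 [-13.  36.  -1. -45. -74.  38.] 0.0
0.38 90 60 [ -4.  29.  -7. -34. -63.  26.] 0.0
0.38 -45 35 [  27.   18.  -42.   35.  -29. -177.] 0.971
0.38 -45 45 [  26.   18.  -41.   32.  -28. -177.] 0.752
0.38 -45 60 [  27.   18.  -40.   28.  -29. -177.] 0.414
```

```bash
cat > plan.py <<'E'
from k import *
def rows(Ps,Rs,R_now,p_now):
    out=[]
    for P,R in zip(Ps,Rs):
        out.append([np.round(R_now.T@(P-p_now),4).tolist(),np.round(Ro.from_matrix(R_now.T@R).as_rotvec(degrees=True),2).tolist(),0]);p_now,R_now=P,R
    return out
def lift(phi,s=.016,y=-.095):
    f=np.radians(phi);psi=45*max(0,1-phi/80);p=45+phi/2
    R=tool(psi,p);Rc=RC.T@R
    Cc=np.array([.079-.166*np.cos(f),y,.092+.166*np.sin(f)])
    return C0+RC@(Cc+.015*Rc[:,0]+s*Rc[:,1]+.0095*Rc[:,2]),R
def show(rs):
    for r in rs: print(r, round(np.linalg.norm(r[0]),3), round(np.linalg.norm(r[1]),1))
E
python3 - <<'E'
from plan import *
from scipy.spatial.transform import Slerp
s=st();p0,R0=s["tcp_pos"],tool(0,90)
T,RT=lift(0);print("contact TCP",RC.T@(T-C0))
pre=T+RC@np.array([-.03,-.03,-.004])
up=p0+RC@np.array([-.02,0,.058])
mid=C0+RC@np.array([-.15,-.12,.19])
sl=Slerp([0,1],Ro.from_matrix([R0,RT]))
Ps=[up];Rs=[R0]
for k in range(1,8):
    Ps.append(up+(mid-up)*min(1,k/5));Rs.append(sl(k/7).as_matrix())
for k in(.5,1):Ps.append(mid+(pre-mid)*k);Rs.append(RT)
show(rows(Ps,Rs,R0,p0))
print("in",rows([T],[RT],RT,pre))
q=s["joints"]
for P,R in zip(Ps,Rs):
    q,e=ik(P,R,q);print(np.round(q),round(e,3))
for f in range(0,91,15):
    q,e=ik(*lift(f),q);print(f,np.round(q),round(e,3),np.round(RC.T@(lift(f)[0]-C0),3))
E
```

```text
t 3.875 J [  30.5   18.9  -23.6    0.   -47.5 -116.9] tcp [0.5071 0.1132 0.1037] carrier [-0.1187 -0.0009  0.1037] F [-0.1  0.7  0.3] w 0.006
R in carrier [[-0.002, 0.001, -1.0], [1.0, 0.0, -0.002], [0.0, -1.0, -0.001]]
contact TCP [-0.0943566  -0.0811434   0.07396878]
[[0.0, -0.058, 0.02], [0.0, 0.0, 0.0], 0] 0.061 0.0
[[-0.0238, -0.0057, 0.0023], [-6.09, -6.09, -2.52], 0] 0.025 9.0
[[-0.0232, -0.007, 0.0041], [-6.09, -6.09, -2.52], 0] 0.025 9.0
[[-0.0223, -0.0086, 0.0057], [-6.09, -6.09, -2.52], 0] 0.025 9.0
[[-0.0213, -0.0102, 0.007], [-6.09, -6.09, -2.52], 0] 0.025 9.0
[[-0.02, -0.0119, 0.008], [-6.09, -6.09, -2.52], 0] 0.025 9.0
[[0.0, 0.0, 0.0], [-6.09, -6.09, -2.52], 0] 0.0 9.0
[[0.0, 0.0, 0.0], [-6.09, -6.09, -2.52], 0] 0.0 9.0
[[-0.0059, 0.0511, 0.0338], [0.0, -0.0, 0.0], 0] 0.062 0.0
[[-0.0059, 0.0511, 0.0338], [0.0, 0.0, 0.0], 0] 0.062 0.0
in [[[0.0, 0.0272, -0.0328], [0.0, 0.0, 0.0], 0]]
[  32.   13.  -22.   -0.  -55. -118.] 0.0
[  29.    9.  -27.    0.  -47. -110.] 0.0
[ 25.   5. -31.  -2. -41. -98.] 0.0
[ 20.   2. -33.  -9. -36. -82.] 0.0
[ 11.   1. -31. -20. -36. -59.] 0.0
[ -1.   2. -28. -34. -40. -32.] 0.0
[ -9.   4. -26. -46. -46. -10.] 0.0
[-18.   7. -24. -55. -52.   9.] 0.0
[-19.  14. -26. -61. -48.  19.] 0.0
[-20.  22. -26. -67. -45.  30.] 0.0
0 [-14.  22. -24. -68. -43.  26.] 0.0 [-0.094 -0.081  0.074]
15 [ -1.  13. -26. -51. -31.  -9.] 0.0 [-0.089 -0.082  0.116]
30 [ 13.   9. -29. -22. -25. -54.] 0.0 [-0.072 -0.082  0.156]
45 [ 18.   9. -26.  -3. -33. -82.] 0.0 [-0.046 -0.082  0.191]
60 [ 19.  13. -15.   2. -46. -96.] 0.0 [-0.012 -0.081  0.218]
75 [  19.   20.   -1.    2.  -61. -103.] 0.0 [ 0.028 -0.08   0.235]
90 [  17.   29.   15.    0.  -75. -103.] 0.0 [ 0.069 -0.08   0.242]
```

Emit:
jog_arm --series '[[[0, -0.058, 0.02], [0, 0, 0], 0], [[-0.0238, -0.0057, 0.0023], [-6.09, -6.09, -2.52], 0], [[-0.0232, -0.007, 0.0041], [-6.09, -6.09, -2.52], 0], [[-0.0223, -0.0086, 0.0057], [-6.09, -6.09, -2.52], 0], [[-0.0213, -0.0102, 0.007], [-6.09, -6.09, -2.52], 0], [[-0.02, -0.0119, 0.008], [-6.09, -6.09, -2.52], 0], [[0, 0, 0], [-6.09, -6.09, -2.52], 0], [[0, 0, 0], [-6.09, -6.09, -2.52], 0], [[-0.003, 0.0255, 0.0169], [0, 0, 0], 0], [[0, 0, 0], [0, 0, 0], 0]]'

```text
time_s: 5.12
tcp_pos: [0.4801, 0.0042, 0.1502]
ee_rot: [[-0.667, 0.416, -0.618], [0.742, 0.442, -0.503], [0.064, -0.794, -0.604]]
wrist_force: [0.3, 0.5, -0.0]
gripper_width: 0.003
```

Run:
```python
from plan import *
s=st();T,RT=lift(0)
print("fk err",[np.round(fkt(s["joints"],L=L)[0]-s["tcp_pos"],4) for L in(.3,.36,.42)])
pre=T+RC@np.array([-.03,-.03,-.004])
show(rows([pre,T],[RT,RT],s["ee_rot"],s["tcp_pos"]))
im=save("wrist","w3.png")
for q in [(-.087,-.023,.092),(-.087,-.123,.092),(-.087,.023,.092),(-.087,.123,.092),(-.14,0,.108)]:print(q,proj("wrist",C0+RC@np.array(q)))
print(proj("wrist",s["tcp_pos"]))
```

```text
t 5.125 J [ -3.3   7.1 -26.2 -46.  -40.3 -14.4] tcp [0.4801 0.0042 0.1502] carrier [-0.1523 -0.108   0.1502] F [ 0.3  0.5 -0. ] w 0.003
R in carrier [[-0.62, 0.443, -0.648], [0.782, 0.416, -0.464], [0.064, -0.794, -0.604]]
fk err [array([-0.0028, -0.003 , -0.0015]), array([0.0222, 0.0236, 0.0108]), array([0.0471, 0.0501, 0.0231])]
[[-0.025, 0.0748, 0.0319], [-7.53, -7.36, -1.56], 0] 0.085 10.6
[[0.0, 0.0272, -0.0328], [0.0, 0.0, 0.0], 0] 0.043 0.0
(-0.087, -0.023, 0.092) [348.16218231 293.40167846]
(-0.087, -0.123, 0.092) [243.03120687 256.85214369]
(-0.087, 0.023, 0.092) [384.88193725 306.20017712]
(-0.087, 0.123, 0.092) [448.42514399 328.38729141]
(-0.14, 0, 0.108) [418.45211353 291.33720265]
[322.90067082 299.16275125]
```

View pics/w3.png

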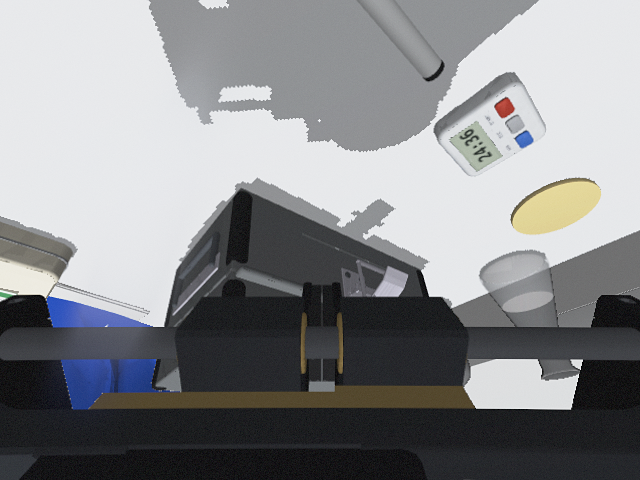

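The wrist view shows the lever hanging out at (385,280) and the right lip's front edge from about (238,267) to (345,290). It lies about 6 px beyond the prediction, as in the two earlier views, so I shift the carrier 4 mm in +x.

```bash
sed -i 's/^C0=.*/C0=np.array([.6295,.1215,0]);A=np.radians(3.5)/' h.py; sed -i 's/L=.36/L=.306/' k.py
python3 - <<'E'
from plan import *
from scipy.spatial.transform import Slerp
s=st();T,RT=lift(0);p0,R0=s["tcp_pos"],s["ee_rot"]
pre=T+RC@np.array([-.03,-.03,-.004])
sl=Slerp([0,1],Ro.from_matrix([R0,RT]))
Ps=[p0+(pre-p0)*k/3 for k in(1,2,3)];Rs=[sl(k/3).as_matrix() for k in(1,2,3)]
Ps+=[pre+(T-pre)*.5,T];Rs+=[RT,RT]
show(rows(Ps,Rs,R0,p0))
E
```

```text
t 5.175 J [ -3.2   7.  -26.1 -45.9 -40.3 -14.4] tcp [0.4808 0.0044 0.1515] carrier [-0.1556 -0.1078  0.1515] F [0.1 0.5 0. ] w 0.006
R in carrier [[-0.621, 0.444, -0.646], [0.781, 0.416, -0.466], [0.062, -0.794, -0.605]]
[[-0.009, 0.0257, 0.0103], [-2.49, -2.4, -0.54], 0] 0.029 3.5
[[-0.0088, 0.0252, 0.0117], [-2.49, -2.4, -0.54], 0] 0.029 3.5
[[-0.0085, 0.0245, 0.0132], [-2.49, -2.4, -0.54], 0] 0.029 3.5
[[0.0, 0.0136, -0.0164], [0.0, 0.0, 0.0], 0] 0.021 0.0
[[-0.0, 0.0136, -0.0164], [0.0, 0.0, 0.0], 0] 0.021 0.0
```

Emit:
jog_arm --series '[[[-0.009, 0.0257, 0.0103], [-2.49, -2.4, -0.54], 0], [[-0.0088, 0.0252, 0.0117], [-2.49, -2.4, -0.54], 0], [[-0.0085, 0.0245, 0.0132], [-2.49, -2.4, -0.54], 0], [[0, 0, 0], [0, 0, 0], 0], [[0, 0.0136, -0.0164], [0, 0, 0], 0], [[0, 0.0136, -0.0164], [0, 0, 0], 0], [[0, 0, 0], [0, 0, 0], 0]]'

```text
time_s: 6.05
tcp_pos: [0.5408, 0.0366, 0.0765]
ee_rot: [[-0.751, 0.47, -0.463], [0.66, 0.531, -0.532], [-0.004, -0.705, -0.709]]
wrist_force: [0.5, -0.8, 0.5]
gripper_width: 0.004
```

Run:
```python
from plan import *
s=st();p0,R0=s["tcp_pos"],s["ee_rot"]
print(RC.T@(lift(0)[0]-C0))
W=[lift(f) for f in (4,8,12,16,20,24,28,32,36,40)]
show(rows([w[0] for w in W],[w[1] for w in W],R0,p0))
W=[lift(f) for f in (40,44,48,52,56,60,64,68,72,76,80)]
show(rows([w[0] for w in W],[w[1] for w in W],*lift(40)[::-1])[1:])
save("scene","s3.png")
```

```text
t 6.05 J [ -8.9  21.1 -21.9 -66.8 -40.5  18.7] tcp [0.5408 0.0366 0.0765] carrier [-0.0938 -0.0793  0.0765] F [ 0.5 -0.8  0.5] w 0.004
R in carrier [[-0.71, 0.501, -0.495], [0.704, 0.501, -0.503], [-0.004, -0.705, -0.709]]
[-0.0943566  -0.0811434   0.07396878]
[[-0.0013, -0.0073, -0.0053], [2.15, 1.92, 1.56], 0] 0.009 3.3
[[-0.001, -0.0078, -0.0084], [2.0, 1.67, 1.51], 0] 0.012 3.0
[[-0.0014, -0.0076, -0.0085], [2.0, 1.72, 1.45], 0] 0.011 3.0
[[-0.0018, -0.0073, -0.0087], [2.0, 1.77, 1.39], 0] 0.011 3.0
[[-0.0022, -0.007, -0.0089], [2.0, 1.82, 1.32], 0] 0.012 3.0
[[-0.0025, -0.0067, -0.009], [2.0, 1.87, 1.26], 0] 0.011 3.0
[[-0.0027, -0.0064, -0.0092], [2.0, 1.91, 1.19], 0] 0.012 3.0
[[-0.0028, -0.006, -0.0095], [2.0, 1.95, 1.13], 0] 0.012 3.0
[[-0.0029, -0.0057, -0.0097], [2.0, 1.99, 1.06], 0] 0.012 3.0
[[-0.0029, -0.0053, -0.0099], [2.0, 2.02, 0.99], 0] 0.012 3.0
[[-0.0029, -0.0049, -0.0101], [2.0, 2.06, 0.92], 0] 0.012 3.0
[[-0.0028, -0.0045, -0.0103], [2.0, 2.09, 0.84], 0] 0.012 3.0
[[-0.0026, -0.0041, -0.0105], [2.0, 2.11, 0.77], 0] 0.012 3.0
[[-0.0024, -0.0037, -0.0108], [2.0, 2.14, 0.7], 0] 0.012 3.0
[[-0.0021, -0.0032, -0.0109], [2.0, 2.16, 0.62], 0] 0.012 3.0
[[-0.0018, -0.0028, -0.0111], [2.0, 2.18, 0.54], 0] 0.012 3.0
[[-0.0014, -0.0024, -0.0113], [2.0, 2.2, 0.47], 0] 0.012 3.0
[[-0.001, -0.0021, -0.0114], [2.0, 2.22, 0.39], 0] 0.012 3.0
[[-0.0006, -0.0017, -0.0115], [2.0, 2.23, 0.31], 0] 0.012 3.0
[[-0.0001, -0.0013, -0.0116], [2.0, 2.24, 0.24], 0] 0.012 3.0
```

Emit:
jog_arm --series '[[[-0.001, -0.007, -0.006], [2.1, 1.8, 1.5], 0], [[-0.001, -0.0078, -0.0084], [2, 1.7, 1.5], 0], [[-0.0014, -0.0076, -0.0085], [2, 1.72, 1.45], 0], [[-0.0018, -0.0073, -0.0087], [2, 1.77, 1.39], 0], [[0, 0, 0], [0, 0, 0], 0]]'

```text
time_s: 6.72
tcp_pos: [0.5433, 0.0346, 0.1174]
ee_rot: [[-0.638, 0.459, -0.619], [0.77, 0.385, -0.509], [0.004, -0.801, -0.599]]
wrist_force: [-5.5, -1.5, -2.3]
gripper_width: 0.007
```

Run:
```python
from plan import *
s=st();p0,R0=s["tcp_pos"],s["ee_rot"]
im=save("scene","s4.png")
cv2.imwrite("pics/s4c.png",cv2.resize(cv2.cvtColor(im,4)[150:370,230:500],None,fx=2.6,fy=2.6))
W=[lift(f) for f in (20,24,28,32,36,40)]
show(rows([w[0] for w in W],[w[1] for w in W],R0,p0))
```

```text
t 6.725 J [  4.   13.4 -24.1 -45.8 -29.3 -18.4] tcp [0.5433 0.0346 0.1174] carrier [-0.0913 -0.0815  0.1174] F [-5.5 -1.5 -2.3] w 0.007
R in carrier [[-0.59, 0.481, -0.649], [0.808, 0.356, -0.47], [0.004, -0.801, -0.599]]
[[-0.0044, -0.0069, -0.0122], [1.77, 1.78, 1.6], 0] 0.015 3.0
[[-0.0025, -0.0067, -0.009], [2.0, 1.87, 1.26], 0] 0.011 3.0
[[-0.0027, -0.0064, -0.0092], [2.0, 1.91, 1.19], 0] 0.012 3.0
[[-0.0028, -0.006, -0.0095], [2.0, 1.95, 1.13], 0] 0.012 3.0
[[-0.0029, -0.0057, -0.0097], [2.0, 1.99, 1.06], 0] 0.012 3.0
[[-0.0029, -0.0053, -0.0099], [2.0, 2.02, 0.99], 0] 0.012 3.0
```

View pics/s4c.png

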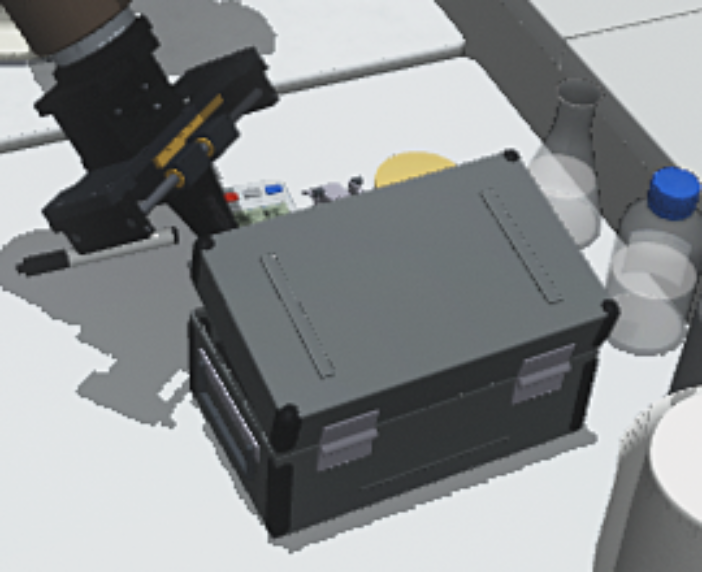

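The crop shows the lid lifted about 15° off the case, with the fingers under its right lip (200,240). I continue along the arc.

Emit:
jog_arm --series '[[[-0.0035, -0.007, -0.011], [1.8, 1.8, 1.6], 0], [[-0.0025, -0.0067, -0.009], [2, 1.87, 1.26], 0], [[-0.0027, -0.0064, -0.0092], [2, 1.91, 1.19], 0], [[-0.0028, -0.006, -0.0095], [2, 1.95, 1.13], 0], [[-0.0029, -0.0057, -0.0097], [2, 1.99, 1.06], 0], [[-0.0029, -0.0053, -0.0099], [2, 2.02, 0.99], 0], [[0, 0, 0], [0, 0, 0], 0]]'

```text
time_s: 7.65
tcp_pos: [0.58, 0.0354, 0.1806]
ee_rot: [[-0.435, 0.384, -0.815], [0.9, 0.184, -0.394], [-0.002, -0.905, -0.425]]
wrist_force: [-2.7, -0.9, 1.6]
gripper_width: 0.006
```

Run:
```python
from plan import *
s=st();p0,R0=s["tcp_pos"],s["ee_rot"];print(RC.T@(lift(40)[0]-C0))
W=[lift(f) for f in (44,48,52,56,60,64,68,72,76,80)]
show(rows([w[0] for w in W],[w[1] for w in W],R0,p0))
W=[lift(f) for f in (80,84,88,92)]
show(rows([w[0] for w in W],[w[1] for w in W],*lift(80)[::-1])[1:])
```

```text
t 7.65 J [ 17.5  10.3 -24.8  -6.9 -30.1 -76.5] tcp [0.58   0.0354 0.1806] carrier [-0.0547 -0.0829  0.1806] F [-2.7 -0.9  1.6] w 0.006
R in carrier [[-0.379, 0.394, -0.837], [0.925, 0.16, -0.344], [-0.002, -0.905, -0.425]]
[-0.05561099 -0.08184902  0.18018695]
[[-0.0015, -0.0046, -0.0095], [2.17, 1.89, 0.74], 0] 0.011 3.0
[[-0.0028, -0.0045, -0.0103], [2.0, 2.09, 0.84], 0] 0.012 3.0
[[-0.0026, -0.0041, -0.0105], [2.0, 2.11, 0.77], 0] 0.012 3.0
[[-0.0024, -0.0037, -0.0108], [2.0, 2.14, 0.7], 0] 0.012 3.0
[[-0.0021, -0.0032, -0.0109], [2.0, 2.16, 0.62], 0] 0.012 3.0
[[-0.0018, -0.0028, -0.0111], [2.0, 2.18, 0.54], 0] 0.012 3.0
[[-0.0014, -0.0024, -0.0113], [2.0, 2.2, 0.47], 0] 0.012 3.0
[[-0.001, -0.0021, -0.0114], [2.0, 2.22, 0.39], 0] 0.012 3.0
[[-0.0006, -0.0017, -0.0115], [2.0, 2.23, 0.31], 0] 0.012 3.0
[[-0.0001, -0.0013, -0.0116], [2.0, 2.24, 0.24], 0] 0.012 3.0
[[-0.0, -0.0009, -0.011], [2.0, 0.0, -0.0], 0] 0.011 2.0
[[0.0, -0.0005, -0.011], [2.0, -0.0, 0.0], 0] 0.011 2.0
[[-0.0, -0.0001, -0.011], [2.0, 0.0, -0.0], 0] 0.011 2.0
```

Emit:
jog_arm --series '[[[-0.0015, -0.0046, -0.0095], [2.1, 1.9, 0.75], 0], [[-0.0028, -0.0045, -0.0103], [2, 2.09, 0.84], 0], [[-0.0026, -0.0041, -0.0105], [2, 2.11, 0.77], 0], [[-0.0024, -0.0037, -0.0108], [2, 2.14, 0.7], 0], [[-0.0021, -0.0032, -0.0109], [2, 2.16, 0.62], 0], [[-0.0018, -0.0028, -0.0111], [2, 2.18, 0.54], 0], [[-0.0014, -0.0024, -0.0113], [2, 2.2, 0.47], 0], [[-0.001, -0.0021, -0.0114], [2, 2.22, 0.39], 0], [[-0.0006, -0.0017, -0.0115], [2, 2.23, 0.31], 0], [[0, -0.0013, -0.0116], [2, 2.24, 0.24], 0]]'

```text
time_s: 8.9
tcp_pos: [0.6776, 0.0442, 0.2385]
ee_rot: [[-0.059, 0.089, -0.994], [0.998, 0.007, -0.058], [0.002, -0.996, -0.089]]
wrist_force: [0.1, 0.9, -0.7]
gripper_width: 0.008
```

Emit:
jog_arm --series '[[[0, -0.0009, -0.011], [2, 0, 0], 0], [[0, -0.0005, -0.011], [2, 0, 0], 0], [[0, 0, -0.011], [2, 0, 0], 0], [[0, 0, 0], [0, 0, 0], 0], [[0, 0, 0], [0, 0, 0], 0], [[0, 0, 0], [0, 0, 0], 0], [[0, 0, 0], [0, 0, 0], 0]]'

```text
time_s: 9.78
tcp_pos: [0.7097, 0.0464, 0.2415]
ee_rot: [[-0.06, -0.016, -0.998], [0.998, -0.0, -0.061], [0.001, -1.0, 0.016]]
wrist_force: [-0.7, 0.3, 0.1]
gripper_width: 0.003
```

Run:
```python
from plan import *
s=st();a=save("scene","s5.png");b=save("top","t5.png")
cv2.imwrite("pics/c5.png",np.hstack([cv2.resize(cv2.cvtColor(x,4),None,fx=2,fy=2) for x in(b[130:330,200:395],a[120:320,280:475])]))
```

```text
t 9.775 J [  16.6   30.6   17.2   -0.3  -77.4 -103.1] tcp [0.7097 0.0464 0.2415] carrier [ 0.0755 -0.0799  0.2415] F [-0.7  0.3  0.1] w 0.003
R in carrier [[0.001, -0.016, -1.0], [1.0, 0.001, 0.001], [0.001, -1.0, 0.016]]
```

View pics/c5.png

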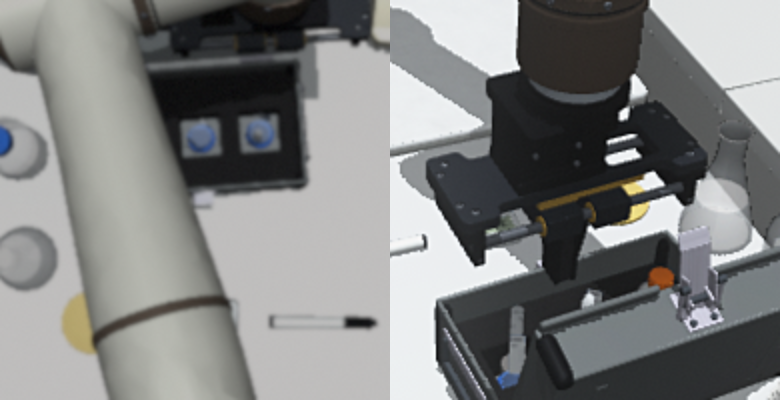

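The top view shows two blue-capped tubes in the middle and right pockets (left-half pixels (200,137) and (258,132)). In the scene view the lid leans back behind the case, and the orange bottle cap is in the left (+y) pocket at (660,278).

Emit:
jog_arm --series '[[[0, -0.02, 0.04], [0, 0, 0], 0.06], [[0, -0.02, 0.04], [0, 0, 0], 0.06], [[0.0475, 0, 0], [0, 0, 0], 0.06], [[0.0475, 0, 0], [0, 0, 0], 0.06], [[0.0475, 0, 0], [0, 0, 0], 0.06], [[0.0475, 0, 0], [0, 0, 0], 0.06], [[0, 0, 0], [0, -10, 0], 0.06], [[0, 0, 0], [0, -10, 0], 0.06], [[0, 0, 0], [0, -10, 0], 0.06], [[0, 0, 0], [0, -10, 0], 0.06]]'

```text
time_s: 11.12
tcp_pos: [0.6193, 0.2314, 0.2825]
ee_rot: [[-0.692, -0.016, -0.722], [0.722, -0.0, -0.692], [0.011, -1.0, 0.012]]
wrist_force: [0.1, 0.1, 0.4]
gripper_width: 0.691
```

Emit:
jog_arm --series '[[[0, 0, 0], [0, -10, 0], 0.06], [[0, 0, 0], [0, -10, 0], 0.06], [[0, 0, 0], [0, -10, 0], 0.06], [[0, 0, 0], [0, -10, 0], 0.06], [[0, 0, 0], [0, -10, 0], 0.06], [[0, 0, 0], [0, 0, 0], 0.06]]'

```text
time_s: 11.88
tcp_pos: [0.6194, 0.2312, 0.2825]
ee_rot: [[-0.998, -0.016, 0.058], [-0.058, -0.0, -0.998], [0.016, -1.0, -0.001]]
wrist_force: [-0.8, -0.1, 0.1]
gripper_width: 0.687
```

Run:
```python
from plan import *
s=st();im=save("wrist","w6.png")
for p in [(-.004,.074,.11),(-.004,0,.127),(.079,.1,.092),(-.075,.1,.092)]:print(p,proj("wrist",C0+RC@np.array(p)))
hsv=cv2.cvtColor(im,cv2.COLOR_RGB2HSV);m=cv2.inRange(hsv,(4,140,100),(18,255,255))
n,l,stt,ce=cv2.connectedComponentsWithStats(m);
for i in range(1,n):
    if stt[i,4]>60:print(stt[i],ce[i],RC.T@(onz("wrist",*ce[i],.11)-C0))
```

```text
t 11.875 J [ 34.2  24.4  12.8  -0.5 -79.2 -30.8] tcp [0.6194 0.2312 0.2825] carrier [-0.0034  0.1102  0.2825] F [-0.8 -0.1  0.1] w 0.687
R in carrier [[-1.0, -0.016, -0.003], [0.003, 0.001, -1.0], [0.016, -1.0, -0.001]]
(-0.004, 0.074, 0.11) [319.36621371 189.3242757 ]
(-0.004, 0, 0.127) [319.1931149 104.39036  ]
(0.079, 0.1, 0.092) [238.58468291 212.9003803 ]
(-0.075, 0.1, 0.092) [387.81738249 211.99371635]
[310 179  23  24 437] [320.90846682 190.20594966] [-0.00548073  0.07485088  0.11      ]
```

View pics/w6.png

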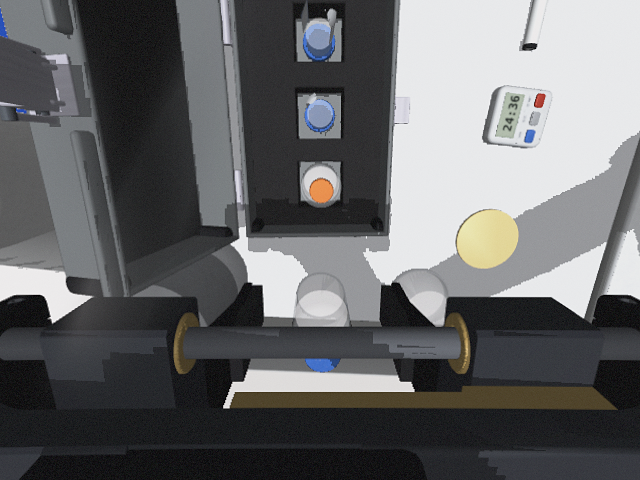

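The wrist view shows the lid resting open on the left and the orange cap centred at (321,190), so the bottle is at carrier (-5.5, 74.5) mm. I descend with the jaw along carrier x.

Emit:
jog_arm --series '[[[0.002, 0, 0.0357], [0, 0, 0.92], 0.062], [[0, 0.05, 0], [0, 0, 0], 0.062], [[0, 0.05, 0], [0, 0, 0], 0.062], [[0, 0.05, 0], [0, 0, 0], 0.062], [[0, 0.04, 0], [0, 0, 0], 0.062], [[0, 0.02, 0], [0, 0, 0], 0.062], [[0, 0, 0], [0, 0, 0], 0.062]]'

```text
time_s: 12.8
tcp_pos: [0.6185, 0.195, 0.0705]
ee_rot: [[-0.998, -0.004, 0.058], [-0.058, -0.002, -0.998], [0.004, -1.0, 0.001]]
wrist_force: [0.2, 0.4, 0.2]
gripper_width: 0.714
```

```bash
python3 -c "
from h import *
st()"
```

```text
t 12.8 J [ 31.7  32.   -6.4  -0.1 -51.8 -28.4] tcp [0.6185 0.195  0.0705] carrier [-0.0065  0.074   0.0705] F [0.2 0.4 0.2] w 0.714
R in carrier [[-1.0, -0.004, -0.003], [0.003, -0.001, -1.0], [0.004, -1.0, 0.001]]
```

Emit:
jog_arm --series '[[[0, 0, 0], [0, 0, 0], 0.05], [[0, 0, 0], [0, 0, 0], 0.044], [[0, 0, 0], [0, 0, 0], 0.035], [[0, 0, 0], [0, 0, 0], 0.035], [[0, 0, 0], [0, 0, 0], 0.035], [[0, -0.005, 0], [0, 0, 0], 0.035], [[0, -0.01, 0], [0, 0, 0], 0.035], [[0, -0.015, 0], [0, 0, 0], 0.035], [[0, 0, 0], [0, 0, 0], 0.035]]'

```text
time_s: 13.92
tcp_pos: [0.6207, 0.1962, 0.1045]
ee_rot: [[-0.998, 0.003, 0.061], [-0.061, 0.002, -0.998], [-0.004, -1.0, -0.002]]
wrist_force: [0.7, 1.0, -1.5]
gripper_width: 0.497
```

Emit:
jog_arm --series '[[[0, -0.03, 0], [0, 0, 0], 0.035], [[0, -0.04, 0], [0, 0, 0], 0.035], [[0, -0.04, 0], [0, 0, 0], 0.035], [[0, -0.04, 0], [0, 0, 0], 0.035], [[0.01, 0, 0.02], [0, 0, 0], 0.035], [[0.015, 0, 0.03], [0, 0, 0], 0.035], [[0.02, 0, 0.04], [0, 0, 0], 0.035], [[0.02, 0, 0.04], [0, 0, 0], 0.035], [[0.02, 0, 0.04], [0, 0, 0], 0.035], [[0.02, 0, 0.04], [0, 0, 0], 0.035]]'

```text
time_s: 15.18
tcp_pos: [0.5265, -0.0217, 0.2522]
ee_rot: [[-0.998, -0.0, 0.06], [-0.06, 0.001, -0.998], [0.0, -1.0, -0.001]]
wrist_force: [0.3, -0.8, -1.6]
gripper_width: 0.498
```

Emit:
jog_arm --series '[[[0.02, 0, 0.04], [0, 0, 0], 0.035], [[0.02, 0, 0.04], [0, 0, 0], 0.035], [[0.02, 0, 0.04], [0, 0, 0], 0.035], [[0.02, 0, 0.04], [0, 0, 0], 0.035], [[0.02, 0, 0.04], [0, 0, 0], 0.035], [[0.015, 0, 0.025], [0, 0, 0], 0.035], [[0.01, 0, 0.016], [0, 0, 0], 0.035], [[0, 0, 0], [0, 0, 0], 0.035], [[0, 0, 0], [0, 0, 0], 0.035]]'

```text
time_s: 16.3
tcp_pos: [0.4173, -0.2682, 0.2521]
ee_rot: [[-0.998, -0.0, 0.06], [-0.06, 0.001, -0.998], [0.0, -1.0, -0.001]]
wrist_force: [0.2, 1.0, -1.2]
gripper_width: 0.496
```

Run:
```python
from plan import *
s=st();im=save("wrist","w7.png");b=save("scene","s7.png")
print(proj("wrist",[.4364,-.2267,.004]),proj("wrist",s["tcp_pos"]-[0,0,.0585]),proj("scene",[.4364,-.2267,.004]))
# tray corners predicted
cv2.imwrite("pics/c7.png",np.hstack([cv2.resize(cv2.cvtColor(im,4),(400,300)),cv2.resize(cv2.cvtColor(b,4)[140:380,60:380],(400,300))]))
```

```text
t 16.3 J [-14.    8.1 -14.3  -0.  -67.6  17.4] tcp [ 0.4173 -0.2682  0.2521] carrier [-0.2356 -0.376   0.2521] F [ 0.2  1.  -1.2] w 0.496
R in carrier [[-1.0, -0.0, -0.001], [0.001, 0.001, -1.0], [0.0, -1.0, -0.001]]
[304.28832137 243.63579238] [322.53111949 264.09033567] [177.8077965  285.54507646]
```

View pics/c7.png

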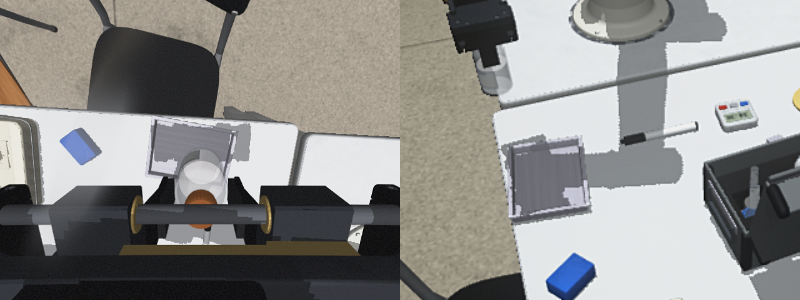

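The crops show the held bottle upright and the tray lying flat, centred at about (178,282) in the scene picture against a prediction of (178,285). I overshot by about 4 cm, so I correct that and then descend.

Emit:
jog_arm --series '[[[-0.0108, 0, -0.02], [0, 0, 0], 0.035], [[-0.0108, 0, -0.02], [0, 0, 0], 0.035], [[0, 0.04, 0], [0, 0, 0], 0.035], [[0, 0.05, 0], [0, 0, 0], 0.035], [[0, 0.05, 0], [0, 0, 0], 0.035], [[0, 0.03, 0], [0, 0, 0], 0.035], [[0, 0.012, 0], [0, 0, 0], 0.035], [[0, 0, 0], [0, 0, 0], 0.035], [[0, 0.003, 0], [0, 0, 0], 0.035], [[0, 0, 0], [0, 0, 0], 0.035]]'

```text
time_s: 17.65
tcp_pos: [0.437, -0.2273, 0.0681]
ee_rot: [[-0.998, 0.002, 0.06], [-0.06, 0.0, -0.998], [-0.002, -1.0, -0.0]]
wrist_force: [-1.3, -0.5, -1.3]
gripper_width: 0.497
```

Emit:
jog_arm --series '[[[0, 0.003, 0], [0, 0, 0], 0.035], [[0, 0, 0], [0, 0, 0], 0.035], [[0, 0.0015, 0], [0, 0, 0], 0.035], [[0, 0, 0], [0, 0, 0], 0.035]]'

```text
time_s: 18.15
tcp_pos: [0.4372, -0.2278, 0.0656]
ee_rot: [[-0.998, 0.002, 0.062], [-0.062, -0.001, -0.998], [-0.002, -1.0, 0.001]]
wrist_force: [-3.7, 1.5, 16.0]
gripper_width: 0.501
```

Emit:
jog_arm --series '[[[0, -0.0015, 0], [0, 0, 0], 0.035], [[0, 0, 0], [0, 0, 0], 0.044], [[0, 0, 0], [0, 0, 0], 0.052], [[0, 0, 0], [0, 0, 0], 0.066], [[0, 0, 0], [0, 0, 0], 0.07], [[0, -0.03, 0], [0, 0, 0], 0.07], [[0, -0.05, 0], [0, 0, 0], 0.07], [[0, -0.05, 0], [0, 0, 0], 0.07], [[0, -0.05, 0], [0, 0, 0], 0.07], [[0, 0, 0], [0, 0, 0], 0.07]]'

```text
time_s: 19.4
tcp_pos: [0.4387, -0.228, 0.2485]
ee_rot: [[-0.998, 0.009, 0.061], [-0.061, -0.002, -0.998], [-0.009, -1.0, 0.003]]
wrist_force: [-0.2, -0.9, -0.1]
gripper_width: 0.803
```

Run:
```python
from plan import *
s=st();im=save("wrist","w8.png");b=save("scene","s8.png")
P=[.437,-.2275,.102]
print(proj("scene",P),proj("scene",[.437,-.2275,.004]))
for n,x in(("wrist",im),("scene",b)):
    hsv=cv2.cvtColor(x,cv2.COLOR_RGB2HSV);m=cv2.inRange(hsv,(4,140,100),(18,255,255));k,l,t,ce=cv2.connectedComponentsWithStats(m)
    for i in range(1,k):
        if t[i,4]>60:print(n,t[i],ce[i],onz(n,*ce[i],.097))
cv2.imwrite("pics/c8.png",np.hstack([cv2.resize(cv2.cvtColor(b,4),(480,360)),cv2.resize(cv2.cvtColor(b,4)[220:340,120:226],(318,360),interpolation=2)]))
```

```text
t 19.4 J [ -8.6   7.8 -15.3   0.  -66.4  12.1] tcp [ 0.4387 -0.228   0.2485] carrier [-0.2117 -0.3372  0.2485] F [-0.2 -0.9 -0.1] w 0.803
R in carrier [[-1.0, 0.009, -0.0], [0.0, -0.003, -1.0], [-0.009, -1.0, 0.003]]
[169.42012231 249.92462404] [177.45738265 285.84745968]
wrist [   0   58   39   76 1608] [ 12.9409204  104.22947761] [ 0.69500811 -0.3193276   0.097     ]
wrist [314 221  24  25 468] [325.30769231 233.22649573] [ 0.43283222 -0.22628247  0.097     ]
scene [165 246  12  13 124] [170.87903226 251.5483871 ] [ 0.43678301 -0.22553593  0.097     ]
```

View pics/c8.png

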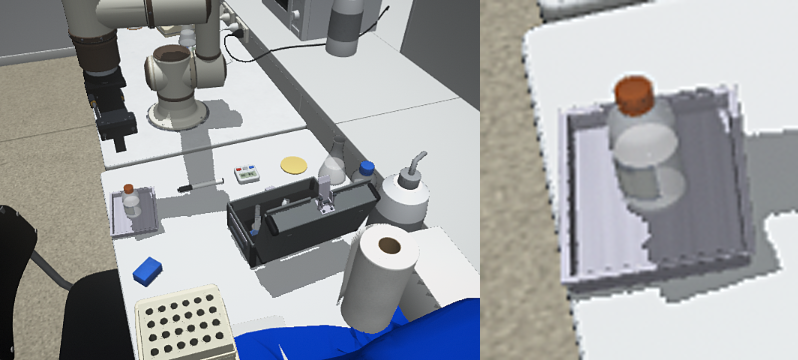

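The crop shows the bottle standing upright near the tray's centre, with the cap at (171,252) where I predicted (169,250). The lid leans open and the hand is clear, so I hand in.

```bash
python3 -c "
from h import *
print(finish_job())"
```

```text
the job is handed in; nothing more can be done
None
```

The bottle stands upright in the spill tray, and I handed the job in at about 19.5 s of the 67 s. The hand-in reports no verdict, so what follows rests on my own checks.

- **Latch:** I hooked the lever with the closed fingers and pulled it out and down. From the fingertip height its angle was about 1.7 to 2.0 rad; the picture alone suggested only about 1.6.
- **Lid:** I lifted it with the tilted fingers under the right lip and swept it past upright. The later pictures show it resting leaned back; I did not measure its angle.
- **Bottle:** I gripped it by the body, carried it over and set it down. At contact the wrist force reached 16 N, so I backed off 1.5 mm before releasing.
- **Last checks:** The cap measures (0.437, -0.226) in the scene view and (0.433, -0.226) in the wrist view. My tray-centre estimate from the first picture is (0.436, -0.227). The bottle looks upright, the tray looks flat, and the hand was 15 cm or more clear with no contact force.
- **Tubes and bystanders:** The tubes were last seen clearly, standing in their pockets, just before the grasp; the final picture shows them only partly. Nothing on the table looks disturbed in the last picture, though I did not measure the bystanders again.
- **Disagreements:** The carrier was about 4 mm further in +x than the top view gave, which I corrected. I also overshot the tray by about 4 cm in the air and corrected that before lowering.

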